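Show a customer the parts for hanging a sign

ROBOT

A 7-joint arm with a two-finger parallel gripper is mounted at the origin on the work surface. World frame = base frame: x ahead of the robot, y to its left, z up, the work surface at z = 0. Lengths are in m, angles in rad, forces in N, time in s.
With the tool pointing down it reaches from about 0.4 to 0.75 m from the base axis. Payload 19.5 kg.
Tool frame: the origin (TCP) lies at the very end of the fingers, on their centre line; the grasp point (between the pads) lies 19 mm behind it (r.hold_point_z is the distance from the TCP to the grasp point, in m); z points along the fingers, y is the line along which they close (so a half turn about z gives the same grasp; the last joint's range is limited). The gripper opens to 85 mm and grips with 20 to 120 N. Pads are 22 mm wide; open, the fingers measure 114 mm over their backs; the gripper's body (76 mm by 85 mm) begins 54 mm behind the grasp point. The pads swing forward as they close: fully open they stand 13 mm farther back than shut.
Start: joints at [-1.27, 0.707, -0.028, 1.485, 0.022, 0.951, -0.075], TCP at [0.193, 0.542, 0.231] pointing down, gripper open.
Joint ranges: [-2.71, 2.71], [-0.32, 2.16], [-1.57, 1.52], [0, 2.45], [-1.46, 4.6], [0, 2.02], [-2.83, 2.83]. Speed limits (rad/s): [1.89, 1.89, 2.57, 2.57, 3.01, 3.01, 3.01].

INTERFACE

Orientations are given as a unit quaternion [x, y, z, w].
In Python, from rig import status, vision, r gives the robot as it stands.
- The arm moves only by the tool apply_moves, never from a script. Its argument "deltas" is a list of rows, each a list of 5 numbers: the shift along the tool's x, y, z in units of 25 mm (1.0 is 25 mm), then the turn about the tool's z in rad, then the finger opening in mm, from 0 to 85.4. A call has exactly 5 rows; each row is the pose to reach, as a shift and turn from the pose commanded when the call began, along the tool's axes at that moment; what a row does not reach only later rows make up. A row lasts 1/10 s, in which the tool goes at most 50 mm and 8.59 degrees, less where a joint would pass 70% of its speed; a pose out of reach is approached as far as the arm can. A call with a gripper value outside its range is refused whole. The fingers move at their own pace and stop on an object; "squeeze" is the grip in N (left out, the last holds). Time passes only in rows, so rows that repeat a pose let the fingers close, or fill a call up. It gives the time, the measured TCP pose, the force, the opening and the grip force at its end, in the units of the state.
- status.read_state(): the state, without advancing time (a new reading comes with each control period).
- vision.capture(name): name is "scene" or "top" or "wrist"; returns the picture (400x640x3 uint8, red, green, blue); there is no depth.
- vision.camera_info(name): a dict with "vertical_fov" (degrees; the focal length in pixels is half the picture's height over the tangent of half this angle, whatever the lens; pixels are square), "cx", "cy" (the principal point, pixels), "D" ([k1, k2, p1, p2, k3] as OpenCV has them; the pictures are not rectified), "camera_from_world" (4x4, takes a point from world to camera coordinates). Camera axes: x right, y up, looking along -z (the intrinsics and any distortion apply to the point x, -y, -z); pixel columns grow to the right and rows downward; lengths in m; the calibration is good to about 2 mm. A picture is of the moment at which its call begins: read the wrist's pose just before it. camera_info takes no time and is no camera call; for the wrist camera it gives the pose at the moment of the call.
- r.close_job(): hands the job in; it is judged then, once.
The state is a dict: "time_s": time; "q": joint angles; "joint_vel": joint speeds; "joint_efforts": joint torques, N m; "tcp_pos": TCP position; "orientation": TCP orientation; "wrist_force": force on the tool from outside, world axes, zero at the start; "torque": the same for the moment, N m; "opening": opening from 0.0 (shut) to 1.0 (fully open); "gripper_force": force on a finger pad.
Only numpy, scipy, OpenCV 4.12 (cv2) and the standard library are available. Lean on these libraries where they do the work, as an engineer would, in place of code of your own. Each camera call takes 0.05 s, during which the arm holds its last target. There are 200 camera calls.

TASK

A customer wants to hang an acrylic sign: show them the parts by pointing with the fingertips, first at the middle of the top edge of the sample card in the spring clip, then at the middle of the turnbuckle, then at the ring of the larger screw eye. At each, bring the fingertips to two to four centimetres straight above the spot, keep them still there for two seconds, and touch nothing at any time. Do not dip down over the smaller screw eye, the cabinet pull or the funnel scoop, and finish with the hand raised at least 25 cm above the shelf top.

Things in the scene. Friction and masses are not known exactly. Their poses are not given: they have to be found in the camera images.
- card_clip: Fixed stand: a dark steel foot 56 x 76 mm and 10 mm thick, with a steel spring clip that holds a flat green acrylic card upright. Card: 85 mm wide along y, 4 mm thick along x, its lower edge 32 mm and its top edge 86 mm above the shelf top. Origin: centre of the foot's underside, z up.
- card_top (a point): Middle of the top edge of the acrylic card, 86 mm above the shelf top; same axes as card_clip. First thing to point at.
- turnbuckle: Loose steel turnbuckle lying flat, about 155 mm long along x and 10 mm high: an open frame of two bars 82 mm long and 32 mm wide, a hook at the +x end and a small eye at the -x end. Origin: on the shelf top under the middle of the frame, z up.
- turnbuckle_mid (a point): Middle of the turnbuckle's frame, half-way up (5 mm above the shelf top). Second thing to point at.
- large_eye: The larger of two galvanized screw eyes, loose, lying flat, 100 mm long along x, 8 mm high: a ring of 48 mm outside diameter at +x and a pointed threaded shank to -x. Origin: on the shelf top under the middle of its length, z up.
- large_eye_ring (a point): Centre of the larger screw eye's ring, half-way up (4 mm above the shelf top), 26 mm along +x from the origin of large_eye. Third thing to point at.
- small_eye: Bystander, loose: the smaller screw eye, lying flat, 55 mm long along x, ring of 25 mm outside diameter at +x, 5 mm high. Origin: on the shelf top under the middle of its length.
- cabinet_pull: Bystander, loose: pewter bow-shaped cabinet pull standing on two round feet, 116 mm long along x, 20 mm wide, 31 mm high. Origin: on the shelf top under its middle.
- funnel_scoop: Bystander, loose: red plastic funnel scoop standing mouth down, 66 mm high: a funnel of 68 mm diameter centred 28 mm along +x from the origin, with a flat handle 18 mm wide and 10 mm high reaching 64 mm along -x. Origin: on the shelf top.

How it is judged:
On the way, in this order (a step that is already met when the one before it is completed fails the run):
1. the fingertips dwell just above the middle of the card's top edge (horizontal distance between the grasp point and card_top below 0.03 m and z of the grasp point in the frame of card_top between 0.015 and 0.09 m), for 1.5 s.
2. the fingertips dwell just above the middle of the turnbuckle (horizontal distance between the grasp point and turnbuckle_mid below 0.03 m and z of the grasp point in the frame of turnbuckle_mid between 0.02 and 0.095 m), for 1.5 s.
3. the fingertips dwell just above the ring of the larger screw eye (horizontal distance between the grasp point and large_eye_ring below 0.03 m and z of the grasp point in the frame of large_eye_ring between 0.019 and 0.094 m), for 1.5 s.
At the end, for the whole second after the job is handed in: After the three dwells in order (grasp point within 30 mm sideways of each spot and 15 to 90 mm above its top, for 1.5 s), the hand is raised (grasp point more than 220 mm above the shelf top) and every loose thing is at rest within 6 mm of where it started (height (world z) of the grasp point above 0.22 m and distance of each of turnbuckle, large_eye, small_eye, cabinet_pull, funnel_scoop from where it was at the start of the episode below 0.006 m and linear speed of each of turnbuckle, large_eye, small_eye, cabinet_pull, funnel_scoop below 0.02 m/s); the robot touches nothing.
It fails at once if the robot touches anything on the shelf (contact force between any of the fingers, the arm and card_clip above 0.3 N or contact force between any of the fingers, the arm and turnbuckle above 0.3 N or contact force between any of the fingers, the arm and large_eye above 0.3 N or contact force between any of the fingers, the arm and small_eye above 0.3 N or contact force between any of the fingers, the arm and cabinet_pull above 0.3 N or contact force between any of the fingers, the arm and funnel_scoop above 0.3 N).
It fails at once if the robot touches anything else (contact force between any of the fingers, the arm and anything else above 0.5 N).
It fails at once if a loose thing is moved or lifted (distance of any of turnbuckle, large_eye, small_eye, cabinet_pull, funnel_scoop from where it was at the start of the episode above 0.008 m).
It fails at once if the hand dips down over the smaller screw eye, the cabinet pull or the funnel scoop ((horizontal distance between the grasp point and small_eye below 0.03 m and height (world z) of the grasp point below 0.065 m) or (horizontal distance between the grasp point and cabinet_pull below 0.03 m and height (world z) of the grasp point below 0.091 m) or (horizontal distance between the grasp point and funnel_scoop below 0.03 m and height (world z) of the grasp point below 0.126 m)).
It also fails if it takes over 64 s, if anything falls off the work surface, if the arm or the gripper's body presses on something with over 40 N, if the wrist force passes 120 N, or if a joint passes its speed limit or range.

## Working session

There is one attempt and no reset: what is moved stays moved. The work goes in short steps, Python scripts to look and compute and a tool call to move; the robot and the scene stay as the last step left them, time stands still between calls to the robot, and variables do not carry over. Pictures are saved under pics/ and viewed, at most 10 in all, crops included, and the job is handed in when it is done.

Besides the shell and the picture viewer there is one more tool, called in YAML: its name, and indented under it one key for each argument. apply_moves: Moves the arm, as the interface text tells. Its arguments: {"type":"object","properties":{"deltas":{"type":"array","items":{"type":"array","items":{"type":"number"}}},"squeeze":{"type":"number"}},"required":["deltas"]}

```bash
ls; mkdir -p pics; python3 - <<'E'
from rig import status, vision, r
import cv2
s=status.read_state();print(s, r.hold_point_z)
for n in("top","scene"):
    cv2.imwrite(f"pics/{n}0.png",vision.capture(n)[:,:,::-1])
    i=vision.camera_info(n);print(n,i)
E
```

```text
pics
{'time_s': 0.0, 'q': array([-1.2696953 ,  0.70708748, -0.02762523,  1.48501918,  0.02200379,
        0.95091665, -0.07546906]), 'joint_vel': array([ 2.55071964e-04,  1.16425594e-04, -5.55090259e-04,  6.42045151e-04,
       -2.09055144e-04,  1.51831558e-05, -6.76967062e-04]), 'joint_efforts': array([ 2.84298440e-04, -8.83213162e+01,  1.23460706e+00, -2.36161047e+01,
        1.68524188e-02,  6.68516106e-03,  6.34435608e-06]), 'tcp_pos': array([0.1931778 , 0.54128179, 0.23083155]), 'orientation': array([ 1.70542834e-01,  9.85350102e-01, -5.58527704e-04, -7.86497030e-05]), 'wrist_force': array([ 0.38052056,  0.51640393, -1.04485996]), 'torque': array([ 0.03784246, -0.01053372, -0.01018272]), 'gripper_force': 0.0, 'opening': 0.9984948999995685} 0.0187
top {'vertical_fov': 48.02244216188528, 'cx': 322.66495968103783, 'cy': 198.18674359946615, 'D': array([-0.09935389,  0.        ,  0.        ,  0.        ,  0.        ]), 'camera_from_world': array([[ 0.01497683, -0.99981295, -0.01223756,  0.01390595],
       [ 0.99423621,  0.01359162,  0.10634671, -0.57538798],
       [-0.10616049, -0.01375977,  0.9942538 , -0.84640608],
       [ 0.        ,  0.        ,  0.        ,  1.        ]])}
scene {'vertical_fov': 49.69934374653077, 'cx': 323.64325933236745, 'cy': 196.63020373916987, 'D': array([-0.05275441,  0.        ,  0.        ,  0.        ,  0.        ]), 'camera_from_world': array([[ 0.49672013,  0.86781932,  0.01259964, -0.27934211],
       [-0.58595902,  0.32460977,  0.74248268,  0.25067886],
       [ 0.64025084, -0.37618896,  0.66974676, -1.13096333],
       [ 0.        ,  0.        ,  0.        ,  1.        ]])}
```

View pics/top0.png

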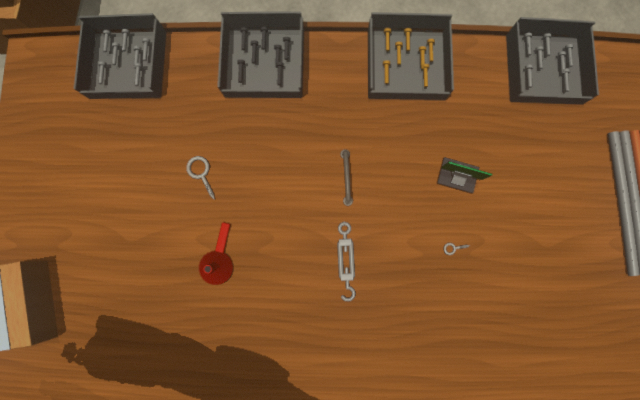

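View pics/scene0.png

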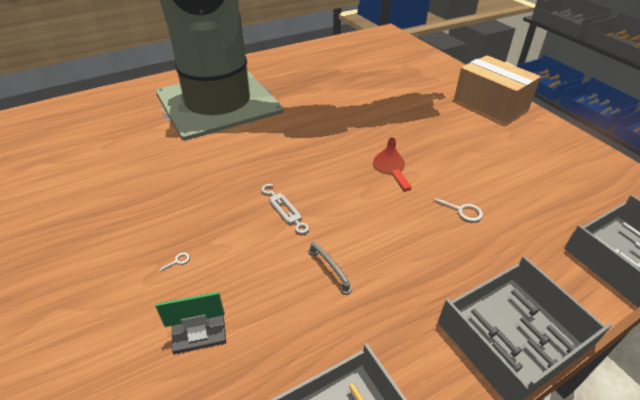

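The top view shows the card at about (466,170), the turnbuckle frame at (346,260), the large ring at (198,167), the small eye at (455,248), the pull at (347,178) and the funnel at (216,267). The scene view shows the card's top edge running from (157,303) to (221,293). Next I'll measure these points.

```bash
cat > h.py <<'E'
import numpy as np, cv2
from rig import status, vision, r
def K(i):
    f=200/np.tan(np.radians(i["vertical_fov"])/2)
    return np.array([[f,0,i["cx"]],[0,f,i["cy"]],[0,0,1.]])
def cast(n,uv,z):
    i=vision.camera_info(n);T=i["camera_from_world"]
    p=cv2.undistortPoints(np.array(uv,float).reshape(-1,1,2),K(i),i["D"]).reshape(-1,2)
    d=np.c_[p[:,0],-p[:,1],-np.ones(len(p))]@T[:3,:3]
    c=-T[:3,:3].T@T[:3,3]
    return c+d*((z-c[2])/d[:,2])[:,None]
def project(n,P):
    i=vision.camera_info(n);T=i["camera_from_world"]
    c=np.atleast_2d(P)@T[:3,:3].T+T[:3,3]
    return cv2.projectPoints(c*[1,-1,-1],np.zeros(3),np.zeros(3),K(i),i["D"])[0].reshape(-1,2)
E
python3 - <<'E'
from h import *
np.set_printoptions(precision=4,suppress=True)
T=cv2.imread("pics/top0.png");S=cv2.imread("pics/scene0.png")
def comps(img,m,box,amin=15):
    x0,y0,x1,y1=box; k=np.zeros(m.shape,np.uint8);k[y0:y1,x0:x1]=m[y0:y1,x0:x1]
    return [c for c in cv2.findContours(k,cv2.RETR_EXTERNAL,cv2.CHAIN_APPROX_NONE)[0] if cv2.contourArea(c)>amin]
grey=lambda I:(cv2.cvtColor(I,cv2.COLOR_BGR2HSV)[...,1]<90).astype(np.uint8)*255
hs=lambda I:cv2.cvtColor(I,cv2.COLOR_BGR2HSV)
green=lambda I:cv2.inRange(hs(I),(45,100,30),(85,255,255))
for nm,I,n,b in(("card",T,"top",(420,140,510,210)),("card",S,"scene",(130,280,250,340))):
    for c in comps(I,green(I),b):
        q=cv2.boxPoints(cv2.minAreaRect(c));print(nm,n,q.round(1).tolist(),cast(n,q,.086).tolist())
for nm,I,n,b,z in(("tb",T,"top",(325,215,370,310),.005),("tb",S,"scene",(250,175,320,240),.005),
   ("eye",T,"top",(180,145,225,205),.004),("eye",S,"scene",(425,185,495,230),.004),
   ("small",T,"top",(435,235,480,262),.003),("pull",T,"top",(335,140,360,210),.02)):
    for c in comps(I,grey(I),b):
        p=c.reshape(-1,2);P=cast(n,p,z)[:,:2].astype(np.float32)
        w,(l),a=cv2.minAreaRect(P);print(nm,n,len(p),"bbox",cv2.boundingRect(c),"rect",w,l,a)
        if nm=="eye":
            print("  ring pts via circle:",)
            # ring = end of long axis with widest spread
            m=P.mean(0);u=np.linalg.svd(P-m)[2][0];s=(P-w)@u
            v=np.array([-u[1],u[0]]);t=np.abs((P-w)@v)
            if s[t.argmax()]<0:u=-u
            print("  ring centre",np.array(w)+u*.026*1)
red=cv2.inRange(hs(T),(0,190,60),(6,255,255))|cv2.inRange(hs(T),(174,190,60),(180,255,255))
for c in comps(T,red,(180,210,250,295),50):print("funnel",cv2.boundingRect(c),cv2.minAreaRect(cast("top",c.reshape(-1,2),.01)[:,:2].astype(np.float32)))
print("tcp px top",project("top",status.read_state()["tcp_pos"]),"scene",project("scene",status.read_state()["tcp_pos"]))
print("box",cast("top",[(22,262),(60,340),(0,350)],0))
E
```

```text
card top [[447.6000061035156, 163.3000030517578], [448.29998779296875, 161.0], [491.29998779296875, 173.0], [490.6000061035156, 175.39999389648438]] [[0.6374015516101061, -0.2094063265923764, 0.08599999999999997], [0.6418989210844829, -0.21074204846659922, 0.08599999999999997], [0.6206327929672778, -0.2915361807429421, 0.08599999999999997], [0.6161411495113855, -0.2901371588026429, 0.08599999999999997]]
card scene [[155.6999969482422, 303.5], [218.0, 291.0], [222.6999969482422, 314.29998779296875], [160.3000030517578, 326.70001220703125]] [[0.6183027357678264, -0.29080333141005865, 0.08600000000000002], [0.6392107216518613, -0.2110079826798999, 0.08599999999999997], [0.6770115076121134, -0.21822191888923625, 0.08599999999999997], [0.656200135912144, -0.2943596600788352, 0.08600000000000002]]
tb top 197 bbox (338, 222, 18, 79) rect (0.4535349905490875, -0.02520364709198475) (0.15470218658447266, 0.031191039830446243) 3.5746853351593018
tb scene 151 bbox (261, 184, 48, 50) rect (0.45373716950416565, -0.025468437001109123) (0.15982338786125183, 0.03371930494904518) 3.380394220352173
eye
[... 264 characters left out ...]
30133724212646) (0.09241628646850586, 0.05035216361284256) 10.387371063232422
  ring pts via circle:
  ring centre [0.6402 0.2873]
small top 58 bbox (444, 243, 25, 12) rect (0.48031049966812134, -0.24641653895378113) (0.021965688094496727, 0.04905056953430176) 0.46154502034187317
pull top 117 bbox (341, 150, 12, 56) rect (0.6187306642532349, -0.023556100204586983) (0.11092209815979004, 0.017754774540662766) 3.9853482246398926
funnel (199, 223, 33, 61) ((0.4646194577217102, 0.2355368286371231), (0.11910927295684814, 0.06460265815258026), 1.7393070459365845)
tcp px top [[ -9.2344 419.3853]] scene [[440.1432   1.4754]]
box [[0.4338 0.6572 0.    ]
 [0.2761 0.5613 0.    ]
 [0.2455 0.7015 0.    ]]
```

```bash
cat >> h.py <<'E'
from scipy.spatial.transform import Rotation as R
CARD=(.629,-.2507,.086);TB=(.4536,-.0254,.010)
def units(target):
    s=status.read_state()
    return R.from_quat(s["orientation"]).inv().apply(np.array(target)-s["tcp_pos"])/.025
E
python3 - <<'E'
from h import *
for n,f,b in(("top","pics/top0.png",(180,150,225,182)),("scene","pics/scene0.png",(458,195,495,230))):
    I=cv2.cvtColor(cv2.imread(f),cv2.COLOR_BGR2HSV)[...,1]<90
    x0,y0,x1,y1=b;ys,xs=np.nonzero(I[y0:y1,x0:x1]);P=cast(n,np.c_[xs+x0,ys+y0],.004)[:,:2].astype(np.float32)
    print(n,len(P),cv2.minEnclosingCircle(P),np.median(P,0), cast(n,[(198,167.5)] if n=="top" else [(470,212)],.004))
print(units((.629,-.2507,.231)),units((.629,-.2507,.231)),status.read_state()["time_s"])
E
```

```text
top 242 ((0.6337912082672119, 0.27821093797683716), 0.02922152727842331) [0.63678443 0.2784303 ] [[0.63783237 0.27936062 0.004     ]]
scene 239 ((0.6388614773750305, 0.27950799465179443), 0.025624029338359833) [0.641086   0.27854776] [[0.63864601 0.28043089 0.004     ]]
[-2.70673525e+01 -2.39772663e+01  2.02977035e-02] [-2.70673525e+01 -2.39772663e+01  2.02977035e-02] 0.1
```

The ring is at about (0.638, 0.280), and both views agree. I'll move toward the card now, lifting slightly and nearly closing the fingers.

apply_moves:
  deltas:
    - [-0.5,-0.4,-0.3,0,15]
    - [-1.3,-1.1,-0.6,0,15]
    - [-2.3,-2.0,-0.8,0,15]
    - [-3.4,-3.0,-0.8,0,15]
    - [-4.5,-4.0,-0.8,0,15]

```text
time_s: 0.6
tcp_pos: [0.2664, 0.4074, 0.2517]
orientation: [0.171, 0.985, 0.0, 0.0]
wrist_force: [1.2, 0.9, 0.1]
opening: 0.178
gripper_force: 0.0
```

apply_moves:
  deltas:
    - [-1.0,-0.9,0,0,15]
    - [-2.0,-1.8,0,0,15]
    - [-3.0,-2.7,0,0,15]
    - [-4.0,-3.6,0,0,15]
    - [-5.0,-4.4,0,0,15]

```text
time_s: 1.1
tcp_pos: [0.3468, 0.2617, 0.2517]
orientation: [0.171, 0.985, -0.0, 0.0]
wrist_force: [0.1, 0.8, 0.6]
opening: 0.173
gripper_force: 0.0
```

apply_moves:
  deltas:
    - [-1.0,-0.9,0,0,15]
    - [-2.0,-1.8,0,0,15]
    - [-3.0,-2.7,0,0,15]
    - [-4.0,-3.6,0,0,15]
    - [-5.0,-4.4,0,0,15]

```text
time_s: 1.6
tcp_pos: [0.4273, 0.116, 0.2517]
orientation: [0.171, 0.985, -0.0, 0.0]
wrist_force: [0.7, 0.4, -0.3]
opening: 0.175
gripper_force: 0.0
```

apply_moves:
  deltas:
    - [-1.0,-0.9,0,0,15]
    - [-2.0,-1.8,0,0,15]
    - [-3.0,-2.7,0,0,15]
    - [-4.0,-3.6,0,0,15]
    - [-5.0,-4.4,0,0,15]

```text
time_s: 2.1
tcp_pos: [0.5078, -0.0297, 0.2517]
orientation: [0.171, 0.985, -0.0, 0.0]
wrist_force: [1.3, 0.1, 0.3]
opening: 0.177
gripper_force: 0.0
```

apply_moves:
  deltas:
    - [-1.0,-0.9,0,0,15]
    - [-2.0,-1.8,0,0,15]
    - [-3.0,-2.7,0,0,15]
    - [-4.0,-3.6,0,0,15]
    - [-5.0,-4.4,0,0,15]

```text
time_s: 2.6
tcp_pos: [0.5883, -0.1753, 0.2517]
orientation: [0.171, 0.985, -0.0, -0.0]
wrist_force: [1.1, -0.2, 0.6]
opening: 0.173
gripper_force: 0.0
```

apply_moves:
  deltas:
    - [-0.8,-0.7,0,0,15]
    - [-1.6,-1.4,0,0,15]
    - [-2.2,-2.0,0,0,15]
    - [-2.5,-2.3,0,0,15]
    - [-2.5,-2.3,0,0,15]

```text
time_s: 3.1
tcp_pos: [0.6275, -0.25, 0.251]
orientation: [0.172, 0.985, -0.0, -0.0]
wrist_force: [0.3, 0.4, 0.3]
opening: 0.174
gripper_force: 0.0
```

```bash
python3 - <<'E'
from h import *
print(units((.629,-.2507,.116)))
cv2.imwrite("pics/w1.png",vision.capture("wrist")[:,:,::-1]);cv2.imwrite("pics/s1.png",vision.capture("scene")[:,:,::-1])
print(project("wrist",CARD),project("wrist",TB),project("scene",status.read_state()["tcp_pos"]))
E
```

```text
[-7.11970523e-02 -1.14016307e-03  5.39913984e+00]
[[320.94551145 188.79551833]] [[460.81057181 -42.55629743]] [[158.9959914  206.61518992]]
```

View pics/w1.png

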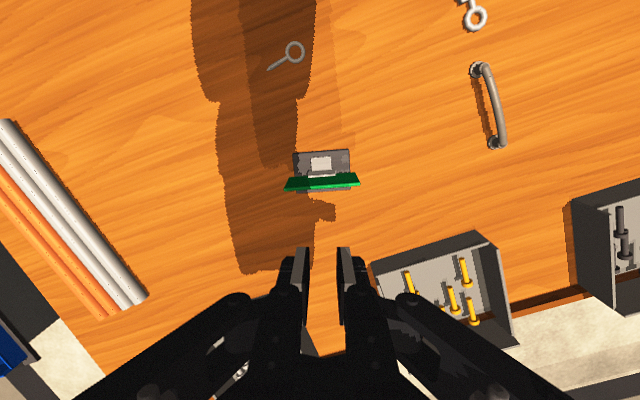

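View pics/s1.png

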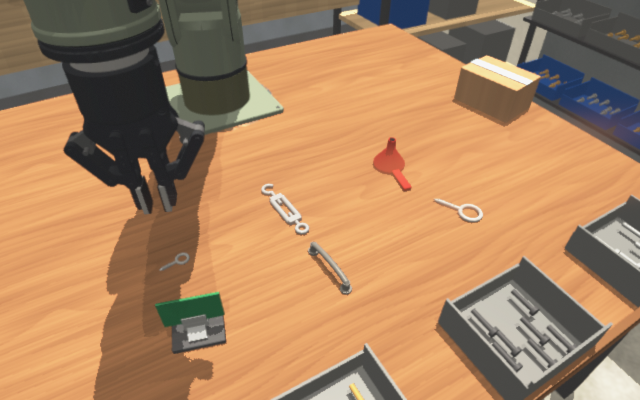

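The wrist view shows the card's top edge centred at about (322,187), and my estimate projects to (321,189), so they match. The scene view shows the fingertips at (155,208), clear of everything. I'll descend now.

apply_moves:
  deltas:
    - [-0.1,0,0.6,0,15]
    - [-0.1,0,1.4,0,15]
    - [-0.1,0,2.3,0,15]
    - [-0.1,0,3.1,0,15]
    - [-0.1,0,3.6,0,15]

```text
time_s: 3.7
tcp_pos: [0.6299, -0.2482, 0.1604]
orientation: [0.17, 0.985, 0.0, -0.001]
wrist_force: [-0.7, -0.7, -0.1]
opening: 0.176
gripper_force: 0.0
```

apply_moves:
  deltas:
    - [0,0,0.6,0,15]
    - [0,0,1.1,0,15]
    - [0,0,1.5,0,15]
    - [0,0,1.75,0,15]
    - [0,0,1.75,0,15]

```text
time_s: 4.2
tcp_pos: [0.6303, -0.2488, 0.117]
orientation: [0.171, 0.985, 0.0, -0.0]
wrist_force: [0.0, -0.5, -0.8]
opening: 0.172
gripper_force: 0.0
```

```bash
python3 - <<'E'
from h import *
print(units((.629,-.2507,.116)))
cv2.imwrite("pics/s2.png",cv2.resize(vision.capture("scene")[200:360,80:300,::-1],None,fx=3,fy=3))
E
```

```text
[ 0.0226786  -0.08906278  0.04081593]
```

View pics/s2.png

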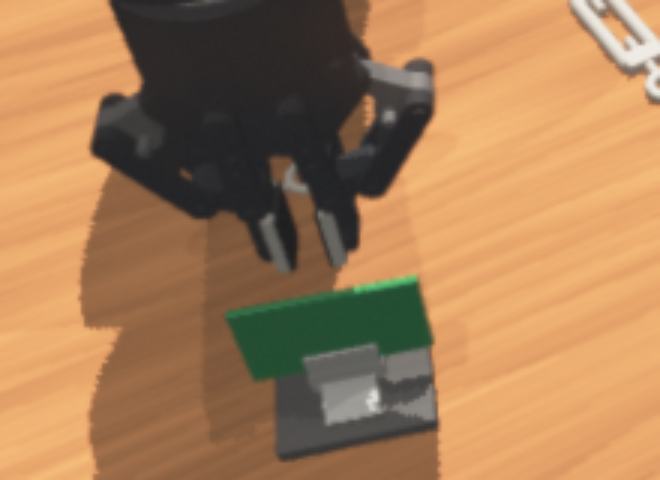

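In the crop the fingertips (310,268) are centred about 3 cm above the middle of the card's top edge (322,296), with nothing touching. I'll dwell here for 2.5 s.

apply_moves:
  deltas:
    - [0,0,0,0,15]
    - [0,0,0,0,15]
    - [0,0,0,0,15]
    - [0,0,0,0,15]
    - [0,0,0,0,15]

```text
time_s: 4.75
tcp_pos: [0.6305, -0.249, 0.1177]
orientation: [0.171, 0.985, -0.0, 0.0]
wrist_force: [0.2, -0.2, -0.7]
opening: 0.179
gripper_force: 0.0
```

apply_moves:
  deltas:
    - [0,0,0,0,15]
    - [0,0,0,0,15]
    - [0,0,0,0,15]
    - [0,0,0,0,15]
    - [0,0,0,0,15]

```text
time_s: 5.25
tcp_pos: [0.6305, -0.249, 0.1176]
orientation: [0.171, 0.985, -0.0, -0.0]
wrist_force: [0.9, 0.2, -0.1]
opening: 0.177
gripper_force: 0.0
```

apply_moves:
  deltas:
    - [0,0,0,0,15]
    - [0,0,0,0,15]
    - [0,0,0,0,15]
    - [0,0,0,0,15]
    - [0,0,0,0,15]

```text
time_s: 5.75
tcp_pos: [0.6305, -0.2489, 0.1176]
orientation: [0.171, 0.985, -0.0, 0.0]
wrist_force: [-0.4, -0.4, 0.5]
opening: 0.177
gripper_force: 0.0
```

apply_moves:
  deltas:
    - [0,0,0,0,15]
    - [0,0,0,0,15]
    - [0,0,0,0,15]
    - [0,0,0,0,15]
    - [0,0,0,0,15]

```text
time_s: 6.25
tcp_pos: [0.6305, -0.249, 0.1176]
orientation: [0.171, 0.985, -0.0, -0.0]
wrist_force: [0.2, -0.4, -0.2]
opening: 0.175
gripper_force: 0.0
```

apply_moves:
  deltas:
    - [0,0,0,0,15]
    - [0,0,0,0,15]
    - [0,0,0,0,15]
    - [0,0,0,0,15]
    - [0,0,0,0,15]

```text
time_s: 6.75
tcp_pos: [0.6305, -0.249, 0.1176]
orientation: [0.171, 0.985, -0.0, 0.0]
wrist_force: [0.1, 0.5, 0.4]
opening: 0.176
gripper_force: 0.0
```

apply_moves:
  deltas:
    - [0,0,-0.6,0,15]
    - [0,0,-1.5,0,15]
    - [0,0,-2.5,0,15]
    - [0,0,-3.3,0,15]
    - [0,0,-3.6,0,15]

```text
time_s: 7.25
tcp_pos: [0.631, -0.2491, 0.2095]
orientation: [0.171, 0.985, -0.0, 0.001]
wrist_force: [-0.1, -1.2, 0.4]
opening: 0.176
gripper_force: 0.0
```

```bash
python3 - <<'E'
from h import *
print(units((*TB[:2],.04)))
E
```

```text
[9.70836469 6.04352984 6.75608898]
```

apply_moves:
  deltas:
    - [0.6,0.4,0,0,15]
    - [1.6,1.0,0,0,15]
    - [2.7,1.7,0,0,15]
    - [3.8,2.4,0,0,15]
    - [4.9,3.0,0,0,15]

```text
time_s: 7.75
tcp_pos: [0.5392, -0.1359, 0.2071]
orientation: [0.17, 0.985, 0.0, -0.0]
wrist_force: [1.4, 0.7, -0.3]
opening: 0.176
gripper_force: 0.0
```

apply_moves:
  deltas:
    - [1.1,0.7,0,0,15]
    - [2.2,1.4,0,0,15]
    - [3.3,2.1,0,0,15]
    - [4.3,2.7,0,0,15]
    - [4.8,3.0,0,0,15]

```text
time_s: 8.25
tcp_pos: [0.451, -0.0245, 0.2074]
orientation: [0.17, 0.985, 0.0, -0.0]
wrist_force: [1.3, -0.3, 0.4]
opening: 0.175
gripper_force: 0.0
```

apply_moves:
  deltas:
    - [0,0,0.4,0,15]
    - [0,0,1.2,0,15]
    - [0,0,2.1,0,15]
    - [0,0,2.9,0,15]
    - [0,0,3.3,0,15]

```text
time_s: 8.75
tcp_pos: [0.4519, -0.0261, 0.1235]
orientation: [0.17, 0.985, -0.0, -0.001]
wrist_force: [-0.0, 0.2, 0.7]
opening: 0.174
gripper_force: 0.0
```

```bash
python3 - <<'E'
from h import *
print(units((*TB[:2],.04)))
cv2.imwrite("pics/w3.png",vision.capture("wrist")[:,:,::-1]);print(project("wrist",TB))
E
```

```text
[-0.06147371  0.05247732  3.34121515]
[[324.44626988 203.62634212]]
```

View pics/w3.png

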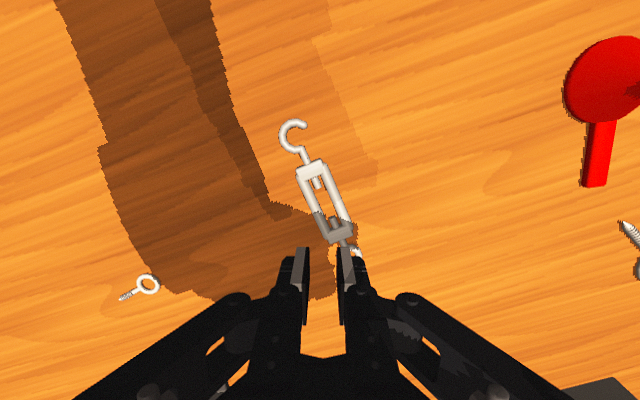

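The wrist view shows the turnbuckle frame centred at about (326,200), and the estimate projects to (324,204), so the position holds. I'll descend 3.25 units.

apply_moves:
  deltas:
    - [0,0,0.6,0,15]
    - [0,0,1.4,0,15]
    - [0,0,2.2,0,15]
    - [0,0,2.9,0,15]
    - [0,0,3.25,0,15]

```text
time_s: 9.3
tcp_pos: [0.4524, -0.0261, 0.0431]
orientation: [0.171, 0.985, -0.0, -0.0]
wrist_force: [0.1, -1.0, -0.6]
opening: 0.178
gripper_force: 0.0
```

apply_moves:
  deltas:
    - [0,0,0,0,15]
    - [0,0,0,0,15]
    - [0,0,0,0,15]
    - [0,0,0,0,15]
    - [0,0,0,0,15]

```text
time_s: 9.8
tcp_pos: [0.4527, -0.0262, 0.0442]
orientation: [0.171, 0.985, -0.0, 0.0]
wrist_force: [-0.2, 0.8, -0.0]
opening: 0.173
gripper_force: 0.0
```

apply_moves:
  deltas:
    - [0,0,0,0,15]
    - [0,0,0,0,15]
    - [0,0,0,0,15]
    - [0,0,0,0,15]
    - [0,0,0,0,15]

```text
time_s: 10.3
tcp_pos: [0.4525, -0.0262, 0.0438]
orientation: [0.171, 0.985, -0.0, -0.0]
wrist_force: [-0.3, -0.7, 0.4]
opening: 0.174
gripper_force: 0.0
```

apply_moves:
  deltas:
    - [0,0,0,0,15]
    - [0,0,0,0,15]
    - [0,0,0,0,15]
    - [0,0,0,0,15]
    - [0,0,0,0,15]

```text
time_s: 10.8
tcp_pos: [0.4525, -0.0262, 0.0438]
orientation: [0.171, 0.985, -0.0, 0.0]
wrist_force: [0.5, 0.3, 0.4]
opening: 0.179
gripper_force: 0.0
```

apply_moves:
  deltas:
    - [0,0,0,0,15]
    - [0,0,0,0,15]
    - [0,0,0,0,15]
    - [0,0,0,0,15]
    - [0,0,0,0,15]

```text
time_s: 11.3
tcp_pos: [0.4525, -0.0262, 0.0438]
orientation: [0.171, 0.985, -0.0, -0.0]
wrist_force: [0.5, 0.1, -0.1]
opening: 0.177
gripper_force: 0.0
```

apply_moves:
  deltas:
    - [0,0,0,0,15]
    - [0,0,0,0,15]
    - [0,0,0,0,15]
    - [0,0,0,0,15]
    - [0,0,0,0,15]

```text
time_s: 11.8
tcp_pos: [0.4525, -0.0262, 0.0438]
orientation: [0.171, 0.985, -0.0, -0.0]
wrist_force: [-0.5, -1.1, -0.2]
opening: 0.173
gripper_force: 0.0
```

apply_moves:
  deltas:
    - [0,0,-0.6,0,15]
    - [0,0,-1.6,0,15]
    - [0,0,-2.8,0,15]
    - [0,0,-3.9,0,15]
    - [0,0,-5.0,0,15]

```text
time_s: 12.3
tcp_pos: [0.4523, -0.0262, 0.17]
orientation: [0.171, 0.985, -0.0, 0.0]
wrist_force: [0.4, 0.9, -0.3]
opening: 0.173
gripper_force: 0.0
```

apply_moves:
  deltas:
    - [0,0,-0.8,0,15]
    - [0,0,-1.3,0,15]
    - [0,0,-1.6,0,15]
    - [0,0,-1.6,0,15]
    - [0,0,-1.6,0,15]

```text
time_s: 12.8
tcp_pos: [0.4524, -0.0262, 0.2083]
orientation: [0.171, 0.985, -0.0, -0.0]
wrist_force: [0.0, 0.9, 0.1]
opening: 0.178
gripper_force: 0.0
```

```bash
python3 - <<'E'
from h import *
print(units((.638,.280,.038)))
E
```

```text
[-2.88092578 14.03294119  6.8047459 ]
```

apply_moves:
  deltas:
    - [-0.1,0.6,0,0,15]
    - [-0.3,1.6,0,0,15]
    - [-0.5,2.7,0,0,15]
    - [-0.8,3.8,0,0,15]
    - [-1.0,4.9,0,0,15]

```text
time_s: 13.3
tcp_pos: [0.5176, 0.0817, 0.2078]
orientation: [0.171, 0.985, -0.0, -0.001]
wrist_force: [-0.3, -1.0, 0.4]
opening: 0.177
gripper_force: 0.0
```

apply_moves:
  deltas:
    - [-0.2,1.1,0,0,15]
    - [-0.4,2.2,0,0,15]
    - [-0.7,3.3,0,0,15]
    - [-0.9,4.4,0,0,15]
    - [-1.1,5.5,0,0,15]

```text
time_s: 13.8
tcp_pos: [0.5896, 0.202, 0.2076]
orientation: [0.171, 0.985, -0.001, -0.001]
wrist_force: [0.6, -1.0, 0.2]
opening: 0.179
gripper_force: 0.0
```

apply_moves:
  deltas:
    - [-0.2,1.1,0,0,15]
    - [-0.4,2.1,0,0,15]
    - [-0.6,3.0,0,0,15]
    - [-0.8,3.6,0,0,15]
    - [-0.8,3.6,0,0,15]

```text
time_s: 14.3
tcp_pos: [0.6383, 0.2806, 0.2065]
orientation: [0.17, 0.985, -0.0, -0.001]
wrist_force: [-0.9, -0.3, 0.7]
opening: 0.172
gripper_force: 0.0
```

apply_moves:
  deltas:
    - [0,0,0.4,0,15]
    - [0,0,1.2,0,15]
    - [0,0,2.1,0,15]
    - [0,0,2.9,0,15]
    - [0,0,3.3,0,15]

```text
time_s: 14.8
tcp_pos: [0.6375, 0.278, 0.1239]
orientation: [0.171, 0.985, -0.001, -0.001]
wrist_force: [0.7, -1.5, -1.0]
opening: 0.171
gripper_force: 0.0
```

```bash
python3 - <<'E'
from h import *
print(units((.638,.280,.038)))
cv2.imwrite("pics/w4.png",vision.capture("wrist")[:,:,::-1]);print(project("wrist",(.638,.280,.004)))
E
```

```text
[7.83184946e-04 9.19114304e-02 3.43514728e+00]
[[325.52892087 199.96503208]]
```

View pics/w4.png

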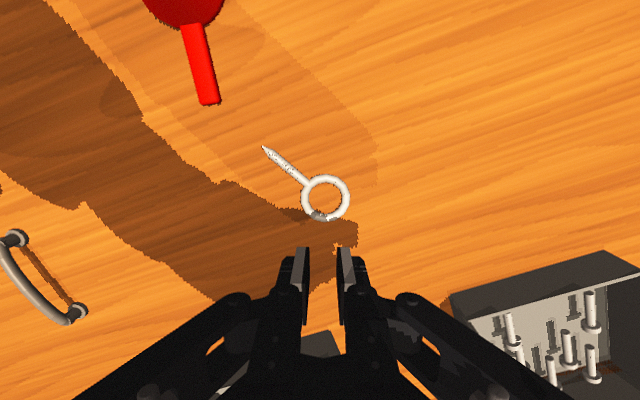

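The wrist view shows the ring at about (325,197), and the estimate projects to (326,200), so they match. The trays are roughly 8 cm clear of the hand. I'll descend, dwell, then raise.

apply_moves:
  deltas:
    - [0,0,0.6,0,15]
    - [0,0,1.4,0,15]
    - [0,0,2.2,0,15]
    - [0,0,2.9,0,15]
    - [0,0,3.3,0,15]

```text
time_s: 15.35
tcp_pos: [0.6381, 0.2788, 0.0424]
orientation: [0.171, 0.985, -0.0, -0.0]
wrist_force: [0.4, 0.3, -0.4]
opening: 0.173
gripper_force: 0.0
```

apply_moves:
  deltas:
    - [0,0,0,0,15]
    - [0,0,0,0,15]
    - [0,0,0,0,15]
    - [0,0,0,0,15]
    - [0,0,0,0,15]

```text
time_s: 15.85
tcp_pos: [0.6386, 0.2791, 0.0442]
orientation: [0.171, 0.985, 0.0, 0.0]
wrist_force: [0.5, -0.3, 0.5]
opening: 0.176
gripper_force: 0.0
```

apply_moves:
  deltas:
    - [0,0,0,0,15]
    - [0,0,0,0,15]
    - [0,0,0,0,15]
    - [0,0,0,0,15]
    - [0,0,0,0,15]

```text
time_s: 16.35
tcp_pos: [0.6384, 0.2791, 0.0437]
orientation: [0.171, 0.985, -0.0, -0.0]
wrist_force: [0.1, 0.2, -0.1]
opening: 0.177
gripper_force: 0.0
```

apply_moves:
  deltas:
    - [0,0,0,0,15]
    - [0,0,0,0,15]
    - [0,0,0,0,15]
    - [0,0,0,0,15]
    - [0,0,0,0,15]

```text
time_s: 16.85
tcp_pos: [0.6384, 0.2791, 0.0438]
orientation: [0.171, 0.985, -0.0, -0.0]
wrist_force: [-0.1, 1.1, -1.2]
opening: 0.177
gripper_force: 0.0
```

apply_moves:
  deltas:
    - [0,0,0,0,15]
    - [0,0,0,0,15]
    - [0,0,0,0,15]
    - [0,0,0,0,15]
    - [0,0,0,0,15]

```text
time_s: 17.35
tcp_pos: [0.6384, 0.2791, 0.0438]
orientation: [0.171, 0.985, -0.0, -0.0]
wrist_force: [0.1, -0.8, -0.5]
opening: 0.179
gripper_force: 0.0
```

apply_moves:
  deltas:
    - [0,0,0,0,15]
    - [0,0,0,0,15]
    - [0,0,0,0,15]
    - [0,0,0,0,15]
    - [0,0,0,0,15]

```text
time_s: 17.85
tcp_pos: [0.6385, 0.2791, 0.0438]
orientation: [0.171, 0.985, -0.0, 0.0]
wrist_force: [1.2, 0.4, 0.3]
opening: 0.171
gripper_force: 0.0
```

apply_moves:
  deltas:
    - [0,0,-0.6,0,15]
    - [0,0,-1.6,0,15]
    - [0,0,-2.8,0,15]
    - [0,0,-3.9,0,15]
    - [0,0,-5.0,0,15]

```text
time_s: 18.35
tcp_pos: [0.6385, 0.2791, 0.1713]
orientation: [0.171, 0.985, 0.0, 0.0]
wrist_force: [1.3, -0.5, 0.3]
opening: 0.173
gripper_force: 0.0
```

apply_moves:
  deltas:
    - [0,0,-1.0,0,15]
    - [0,0,-2.0,0,15]
    - [0,0,-3.0,0,15]
    - [0,0,-4.0,0,15]
    - [0,0,-4.8,0,15]

```text
time_s: 18.85
tcp_pos: [0.6384, 0.2791, 0.2917]
orientation: [0.171, 0.985, 0.001, 0.001]
wrist_force: [-0.4, -0.2, -0.2]
opening: 0.179
gripper_force: 0.0
```

apply_moves:
  deltas:
    - [0,0,0,0,15]
    - [0,0,0,0,15]
    - [0,0,0,0,15]
    - [0,0,0,0,15]
    - [0,0,0,0,15]

```text
time_s: 19.35
tcp_pos: [0.6383, 0.279, 0.2884]
orientation: [0.171, 0.985, -0.0, -0.0]
wrist_force: [-0.2, 0.5, 0.1]
opening: 0.177
gripper_force: 0.0
```

```bash
python3 -c "
from rig import r
print(r.close_job())"
```

```text
the job is handed in; nothing more can be done
None
```

I pointed at the card, the turnbuckle and the large ring in that order, holding the fingertips 3–4 cm above each for over 2 s with no sign of contact, then raised them to 0.288 m and handed the job in; no verdict came back.

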